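# Build up a sensor pod in the red jig

## Robot

A 7-joint arm with a two-finger parallel gripper is mounted at the origin on the work surface. World frame = base frame: x ahead of the robot, y to its left, z up, the work surface at z = 0. Lengths are in m, angles in degrees, forces in N, time in s.
With the tool pointing down it reaches from about 0.425 to 0.875 m from the base axis. Payload 4.7 kg.
Tool frame: the origin (TCP) lies midway between the tips of the shut fingers; the grasp point (between the pads) lies env.grip_point_offset behind it (env.grip_point_offset is the distance from the TCP to the grasp point, in m); z points along the fingers, y is the line along which they close (so a half turn about z gives the same grasp; the last joint's range is limited). The gripper opens to 87 mm and grips with 3 to 60 N. Pads are 19 mm wide; open, the fingers measure 117 mm over their backs; the gripper's body (75 mm by 190 mm) begins 51 mm behind the grasp point.
Start: joints at [74.204, 18.392, -4.016, 83.108, 1.295, 78.541, -3.26], TCP at [0.186, -0.623, 0.223] pointing down, gripper open.
Joint ranges: [-163.93, 163.93], [-17.29, 119.83], [-79.2, 71.16], [3.27, 140.29], [-89.18, 269.18], [5.43, 117.66], [-154.24, 154.24]. Speed limits (degrees/s): [147.25, 147.25, 180, 180, 180, 180, 180].

## Interface

Orientations are given as [roll, pitch, yaw] about the fixed x, y, z axes, in that order (R = Rz(yaw) Ry(pitch) Rx(roll)).
In Python, from cell import env gives the robot as it stands.
- The arm moves only by the shell command python3 -m creep 'ROWS' [FORCE]. ROWS is a JSON object of lists of equal length, an entry for each row: "translation": the shift along the tool's x, y, z in units of 0.08 m (1.0 is 0.08 m), a list of three; "turn": the turn, a rotation vector about the tool's x, y, z in units of 180 degrees (1.0 is 180 degrees), a list of three; "grip": the opening, from 0 (shut) to 1 (fully open). In form: {"translation": [[x, y, z], ...], "turn": [[ax, ay, az], ...], "grip": [grip, ...]}. A call has 1 to 5 rows; each row shifts and turns the commanded pose from where the row before left it, along the tool's axes as they then stand; what a row does not reach is not made up. A row lasts 1/8 s, in which the tool goes at most 62.5 mm and 10.7 degrees, less where a joint would pass 70% of its speed; a pose out of reach is approached as far as the arm can. A call with a number of a shift or a turn outside -1 to 1 is refused whole. A call with a gripper value outside its range is refused whole. The fingers move at their own pace and stop on an object; FORCE is the grip in N (left out, the last holds). Time passes only in rows, so rows that do not move let the fingers close. It gives the time, the measured TCP pose, the force, the opening and the grip force at its end, in the units of the state.
- env.get_obs(): the state, without advancing time (a new reading comes with each control period).
- env.read_camera(name): name is "scene" or "top" or "wrist"; returns a dict with "frame" (384x512x3 uint8, red, green, blue), "z_map" (384x512 float32, m along the optical axis (not along the pixel's ray), 0 where there is no reading), "K" (3x3 intrinsics, pixels), "rvec" (rotation vector, rad) and "tvec" (3), from world to camera coordinates, as OpenCV has them. Camera axes: x right, y down, z forward; pixel columns grow to the right and rows downward; lengths in m; the calibration is good to about 2 mm. A picture is of the moment at which its call begins.
- env.sign_off(): hands the job in; it is judged then, once.
The state is a dict: "time_s": time; "qpos": joint angles; "joint_velocities": joint speeds; "effort": joint torques, N m; "tool_pos": TCP position; "tool_rot": TCP orientation; "force": force on the tool from outside, world axes, zero at the start; "wrist_torque": the same for the moment, N m; "grip_width": finger opening in m; "grasp_force": force on a finger pad.
Only numpy, scipy, OpenCV 4.12 (cv2) and the standard library are available. Lean on these libraries where they do the work, as an engineer would, in place of code of your own. Each camera call takes 0.05 s, during which the arm holds its last target. There are 200 camera calls.

## Task

Build the sensor pod in the red jig, from the bottom up and in this order: stand the open black housing in the jig's collar, stand the sensor cell inside the housing with its brass stem up, lay the orange ring over the stem flat on the housing's rim, and last put the white cap over the stem onto the ring. Let go of each part before fetching the next, set it down gently without dropping it, centred and upright. Leave the blue cap and the grease jar where they stand, and do not use the blue jig.

Things in the scene. Friction and masses are not known exactly. Their poses are not given: they have to be found in the camera images.
- red_jig: Red assembly jig, fixed to the bench: a plate 96 x 96 mm, 10 mm thick, with a red collar on it around its centre, 10 mm high, whose bore flares from 66 mm at the plate to about 76 mm at its top (collar 84 mm across outside, top 20 mm over the bench). Origin under the plate's centre on the bench, z up; the housing stands on the plate, 10 mm above the origin.
- blue_jig: Blue assembly jig, same shape and size as the red one, fixed to the bench; not used in this job. Origin under the plate's centre on the bench, z up.
- housing: Black housing: plain round cup, open at the top, 56 mm outside diameter, 48 mm high, walls 4 mm (bore 48 mm), floor 5 mm thick. About 120 g. Stands upright on the bench; origin at the centre of its underside, z up.
- cell: Sensor cell: green round body 40 mm in diameter and 34 mm high, with a brass stem 14 mm in diameter rising 39 mm from the middle of its top (73 mm high in all). About 90 g. Stands stem up; origin at the centre of its underside, z up along the stem. Standing in the housing, its stem rises 30 mm above the housing's rim.
- ring: Orange flat ring, 56 mm outside diameter, 30 mm bore, 16 mm high, same either way up. About 40 g. Lies flat; origin at the centre of its underside, z up. On the housing's rim its underside is 48 mm above the housing's underside.
- white_cap: White cap: round, 48 mm in diameter, 30 mm high, closed top, with a blind bore 28 mm wide and 22 mm deep from below. About 50 g. Stands with the bore down; origin at the centre of its underside, z up. On the ring its underside is 16 mm above the ring's underside and the stem reaches 14 mm into it.
- blue_cap: Blue cap, same shape and size as the white one; not used, to be left alone. Origin at the centre of its underside.
- jar: Small amber grease jar with a yellow lid, 46 mm in diameter, 42 mm high; to be left alone. Origin at the centre of its underside.
Mind the look-alikes: they are no part of the job. Of the things that look like the housing, take the one that is farthest from the robot's base at the start.

How it is judged:
By the outcome, as a careful person would: the job done as asked, in the order asked, and still so for the second after the job is handed in, with the robot touching nothing.
It also fails if it takes over 112 s, if anything falls off the work surface, if the arm or the gripper's body presses on something with over 40 N, if the wrist force passes 120 N, or if a joint passes its speed limit or range.

## Working session

There is one attempt and no reset: what is moved stays moved. The work goes in short steps, Python scripts to look and compute and a shell command to move; the robot and the scene stay as the last step left them, time stands still between calls to the robot, and variables do not carry over. Pictures are saved under pics/ and viewed, at most 14 in all, crops included, and the job is handed in when it is done.

```bash
ls; mkdir -p pics
python3 - <<'E'
from cell import env
import cv2,numpy as np
print(env.get_obs(), env.grip_point_offset)
ims=[]
for n in ["scene","top"]:
    c=env.read_camera(n); np.savez(''+n+'0.npz',**c)
    cv2.imwrite(f'pics/{n}0.png',c["frame"][...,::-1])
    print(n,c["K"],c["rvec"],c["tvec"])
E
```

```text
pics
{'time_s': 0.0, 'qpos': array([74.20388843, 18.44049456, -4.01445912, 83.17612835,  1.29325025,
       78.53920961, -3.26002755]), 'joint_velocities': array([ 0.12386028, -0.03759239,  0.04476039, -0.02993242, -0.02976876,
       -0.03378227, -0.08059137]), 'effort': array([ 2.54033494e-04, -4.91289926e+01, -4.03766893e-01, -3.12532067e+01,
       -6.41038315e-02,  4.36805247e-02,  1.26536056e-04]), 'tool_pos': array([ 0.18553256, -0.62237905,  0.22143434]), 'tool_rot': array([-1.79889308e+02,  4.34528805e-03,  1.66044981e+01]), 'force': array([ 1.02472859, -0.44689605,  0.1253459 ]), 'wrist_torque': array([-0.02515394, -0.02671095,  0.0165405 ]), 'grasp_force': 0.0, 'grip_width': 0.0871782656906153} 0.0187
scene [[495.97957851   0.         254.23228164]
 [  0.         495.97957851 195.6967507 ]
 [  0.           0.           1.        ]] [ 1.15221758  2.23807605 -1.12009706] [ 0.28754979 -0.21587475  1.59283714]
top [[421.60976534   0.         249.62927925]
 [  0.         421.60976534 191.18279386]
 [  0.           0.           1.        ]] [ 2.19606769 -2.17060286  0.06383156] [0.00975583 0.48066223 0.99921643]
```

View pics/scene0.png

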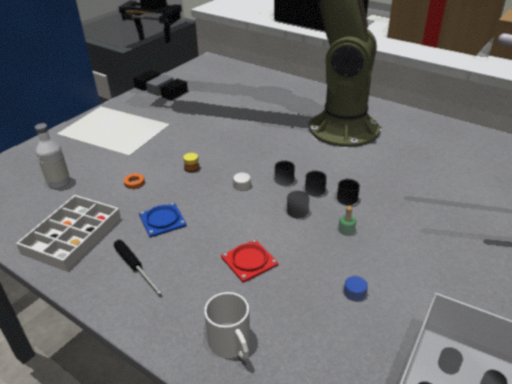

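View pics/top0.png

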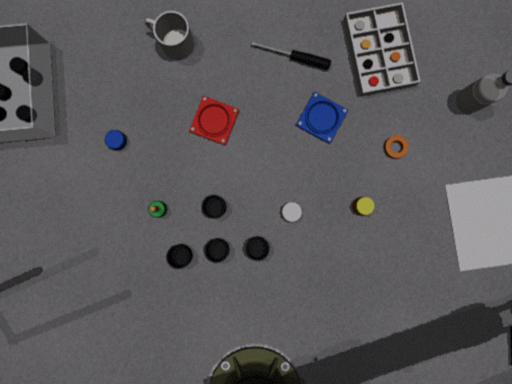

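The top view shows four black cups at (214,206), (179,256), (217,250) and (257,248). The green cell is at (157,209), the ring at (396,147), and the white cap at (291,212). The red jig is at (213,120). The look-alikes are the blue cap (115,140), the blue jig (322,117) and the jar (365,206). The farthest cup looks like (214,206), which is (297,204) in the scene view. I'll check it in one crop and measure everything.

```bash
cat > h.py <<'E'
import cv2,numpy as np
from scipy.spatial.transform import Rotation as Ro
def ray(c,uv,z):
    R,_=cv2.Rodrigues(c["rvec"]);o=-R.T@np.ravel(c["tvec"])
    d=R.T@np.linalg.inv(c["K"])@np.array([uv[0],uv[1],1.0])
    return o+d*(z-o[2])/d[2]
def pts(c):
    "world point per pixel from the depth map"
    R,_=cv2.Rodrigues(c["rvec"]);Z=c["z_map"];v,u=np.indices(Z.shape)
    p=np.stack([u,v,np.ones_like(u)],-1)@np.linalg.inv(c["K"]).T*Z[...,None]
    return (p-np.ravel(c["tvec"]))@R
def hsv(c): return cv2.cvtColor(c["frame"],cv2.COLOR_RGB2HSV)
E
python3 - <<'E'
from h import *
c=dict(np.load('top0.npz'));H=hsv(c);P=pts(c)
def circ(name,uv,z,r=22,f=None):
    u,v=uv;w=np.s_[v-r:v+r,u-r:u+r]
    m=(f(H[w])&True).astype(np.uint8)
    cs,_=cv2.findContours(m,cv2.RETR_EXTERNAL,cv2.CHAIN_APPROX_NONE);k=max(cs,key=cv2.contourArea)
    (x,y),rad=cv2.minEnclosingCircle(k);M=cv2.moments(cv2.convexHull(k))
    q=(M['m10']/M['m00']+u-r,M['m01']/M['m00']+v-r)
    p=ray(c,q,z);print(name,np.round(q,1),'r',round(rad,1),np.round(p,4),'dist',round(np.hypot(*p[:2]),3),'zmax',np.round(np.percentile(P[w][m>0][:,2],[5,50,95]),3))
hue=lambda a,b,s=110:(lambda h:(h[...,0]>=a)&(h[...,0]<=b)&(h[...,1]>s)&(h[...,2]>50))
dark=lambda h:h[...,2]<42
for uv in [(214,206),(179,256),(217,250),(257,248)]: circ('cup',uv,.048,18,dark)
circ('cell',(157,209),.034,18,hue(40,85))
circ('ring',(396,147),.016,20,hue(5,20))
circ('white',(291,212),.030,18,lambda h:(h[...,1]<40)&(h[...,2]>140))
circ('red',(213,120),.010,30,lambda h:((h[...,0]<6)|(h[...,0]>174))&(h[...,1]>120))
a=cv2.resize(c["frame"][180:280,140:300],None,fx=4,fy=4,interpolation=cv2.INTER_CUBIC)
s=dict(np.load('scene0.npz'))["frame"][150:240,260:370]
s=cv2.resize(s,(488,400),interpolation=cv2.INTER_CUBIC)
im=np.vstack([np.pad(a[:,80:568],((0,0),(0,0),(0,0)))[:290],s[:300]])
im=cv2.convertScaleAbs(im,alpha=2)
cv2.imwrite('pics/crop.png',im[...,::-1])
E
```

```text
cup [213.5 206.3] r 12.4 [0.4421 0.0988 0.048 ] dist 0.453 zmax [0.004 0.008 0.051]
cup [179.2 255.8] r 13.2 [0.3269 0.1762 0.048 ] dist 0.371 zmax [0.003 0.009 0.05 ]
cup [216.3 249.8] r 12.5 [0.3418 0.0906 0.048 ] dist 0.354 zmax [0.003 0.008 0.05 ]
cup [256.6 248.1] r 12.2 [ 0.3468 -0.0026  0.048 ] dist 0.347 zmax [0.003 0.008 0.051]
cell [156.4 208.6] r 8.1 [0.4356 0.235  0.034 ] dist 0.495 zmax [0.032 0.035 0.04 ]
ring [396.1 146.2] r 11.8 [ 0.5935 -0.3376  0.016 ] dist 0.683 zmax [0.01  0.017 0.02 ]
white [291.6 211.4] r 9.3 [ 0.4329 -0.0846  0.03  ] dist 0.441 zmax [0.028 0.031 0.034]
red [213.8 120. ] r 26.9 [0.6549 0.1054 0.01  ] dist 0.663 zmax [0.008 0.012 0.021]
```

View pics/crop.png

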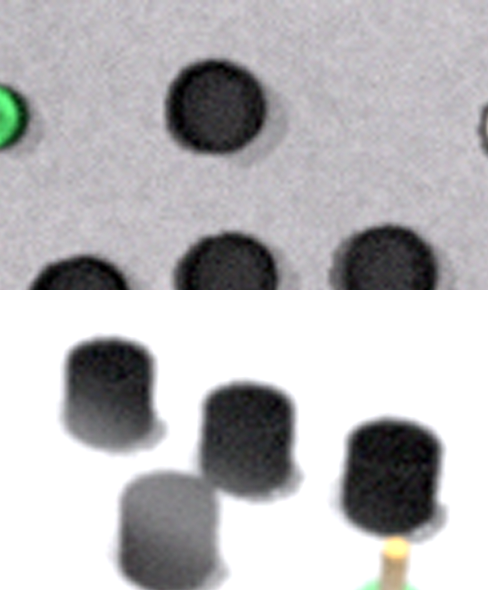

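The crop confirms it: the cup at top pixel (214,206), near (105,105) in the upper half of the crop, is open at the top. It stands alone and is farthest from the base (0.453 m, against at most 0.371 m for the others). Moving to it now.

```bash
python3 -m creep '{"translation":[[0,0,0],[0,0,0],[0.5,-0.5,0],[0.5,-0.5,0],[0.5,-0.5,0]],"turn":[[0,0,0.046],[0,0,0.046],[0,0,0],[0,0,0],[0,0,0]],"grip":[1,1,1,1,1]}'
python3 -m creep '{"translation":[[0.5,-0.5,0],[0.5,-0.5,0],[0.5,-0.5,0],[0.5,-0.5,0],[0.5,-0.5,0]],"turn":[[0,0,0],[0,0,0],[0,0,0],[0,0,0],[0,0,0]],"grip":[1,1,1,1,1]}'
python3 -m creep '{"translation":[[-0.1,-0.63,0],[-0.1,-0.63,0],[-0.1,-0.63,0],[-0.1,-0.63,0],[-0.1,-0.63,0]],"turn":[[0,0,0],[0,0,0],[0,0,0],[0,0,0],[0,0,0]],"grip":[1,1,1,1,1]}'
python3 -m creep '{"translation":[[-0.1,-0.63,0],[-0.1,-0.63,0],[-0.1,-0.63,0],[0,0,0],[0,0,0]],"turn":[[0,0,0],[0,0,0],[0,0,0],[0,0,0],[0,0,0]],"grip":[1,1,1,1,1]}'
cat > wr.py <<'E'
import sys
from cell import env
from h import *
n=sys.argv[1]
c=env.read_camera("wrist");o=env.get_obs();np.savez(f'{n}.npz',**c,tp=o['tool_pos'],tr=o['tool_rot'])
cv2.imwrite(f'pics/{n}.png',c["frame"][...,::-1]);print(o['tool_pos'],o['tool_rot'],o['time_s'])
E
python3 wr.py w1
```

```text
time_s: 0.72
tool_pos: [0.3066, -0.5012, 0.222]
tool_rot: [-180.0, 0.0, 0.0]
force: [0.6, 0.2, 0.2]
grip_width: 0.0869
grasp_force: 0.0
time_s: 1.35
tool_pos: [0.5063, -0.3013, 0.2223]
tool_rot: [180.0, 0.0, 0.0]
force: [1.0, -1.0, 0.3]
grip_width: 0.0873
grasp_force: 0.0
time_s: 1.98
tool_pos: [0.4646, -0.0491, 0.2223]
tool_rot: [180.0, 0.0, 0.0]
force: [0.7, -0.4, 0.1]
grip_width: 0.087
grasp_force: 0.0
time_s: 2.6
tool_pos: [0.4411, 0.0998, 0.2223]
tool_rot: [179.9, 0.0, 0.0]
force: [0.8, 0.0, -0.1]
grip_width: 0.0867
grasp_force: 0.0
[0.44122403 0.09911983 0.22223623] [ 1.79963470e+02  2.91401573e-02 -5.40155370e-02] 2.65
```

View pics/w1.png

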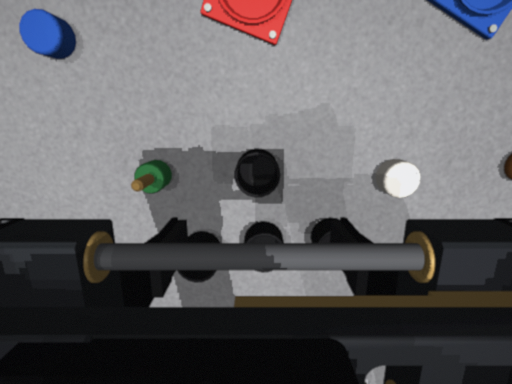

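The wrist picture shows the target cup at (258,173), the cell at (152,178) and the white cap at (401,180). The red jig is at the top, near (250,10). I'll refine the cup, cell and cap from this view with a depth-band contour.

```bash
cat >> h.py <<'E'
def top(c,xy,zlo,zhi,z,R=.045,P=None,mask=None):
    "centre of the convex outline of what lies in a height band near xy, cast onto plane z"
    P=pts(c) if P is None else P
    m=(c["z_map"]>0)&(P[...,2]>zlo)&(P[...,2]<zhi)&(np.hypot(P[...,0]-xy[0],P[...,1]-xy[1])<R)
    if mask is not None: m&=mask
    m=cv2.morphologyEx(m.astype(np.uint8),cv2.MORPH_OPEN,np.ones((2,2)))
    ks,_=cv2.findContours(m,cv2.RETR_LIST,cv2.CHAIN_APPROX_NONE)
    k=cv2.convexHull(np.vstack([a for a in ks if len(a)>4]))
    W=np.array([ray(c,q,z) for q in k[:,0].astype(float)])
    A=np.c_[2*W[:,:2],np.ones(len(W))];s=np.linalg.lstsq(A,(W[:,:2]**2).sum(1),rcond=None)[0]
    return np.round(s[:2],4),'diam %.4f n %d'%(2*np.sqrt(s[2]+s[0]**2+s[1]**2),len(W))
E
python3 - <<'E'
from h import *
for n in ['w1','top0']:
    c=dict(np.load(n+'.npz'));P=pts(c);print(n)
    q=(P[...,0]>.4)&(abs(P[...,1]-.1)<.04)&(P[...,0]<.49);print('bench z',np.percentile(P[q][:,2],[5,50]))
    for a in [('housing',(.442,.099),.040,.056,.048,.04),('cell',(.4356,.235),.028,.042,.034,.03),('stem',(.4356,.235),.06,.082,.073,.03),('cap',(.433,-.0846),.024,.036,.03,.04),('ring',(.5935,-.3376),.009,.024,.016,.045),('collar',(.655,.1055),.0165,.027,.02,.055)]:
        try: print(a[0],*top(c,*a[1:],P=P))
        except Exception as e: print(a[0],'none')
E
```

```text
w1
bench z [0.00221931 0.3323293 ]
housing [0.4405 0.0995] diam 0.0556 n 27
cell [0.4335 0.2338] diam 0.0396 n 19
stem [0.4345 0.2326] diam 0.0165 n 14
cap [ 0.4309 -0.0834] diam 0.0480 n 21
ring none
collar [0.6525 0.1052] diam 0.0812 n 16
top0
bench z [-0.00140424  0.00272755]
housing [0.4396 0.0978] diam 0.0551 n 19
cell [0.4323 0.233 ] diam 0.0390 n 16
stem [0.4323 0.2319] diam 0.0139 n 9
cap [ 0.4296 -0.0864] diam 0.0468 n 16
ring [ 0.5898 -0.3395] diam 0.0562 n 18
collar [0.6526 0.1035] diam 0.0818 n 20
```

```bash
python3 -m creep '{"translation":[[0,0,0.6],[0,0,0.6],[0,0,0.6],[0,0,0.5],[0,0,0.22]],"turn":[[0,0,0],[0,0,0],[0,0,0],[0,0,0],[0,0,0]],"grip":[1,1,1,1,1]}'
python3 -m creep '{"translation":[[0,0,0],[0,0,0],[0,0,0],[0,0,0],[0,0,0]],"turn":[[0,0,0],[0,0,0],[0,0,0],[0,0,0],[0,0,0]],"grip":[1,0,0,0,0]}' 20
python3 -m creep '{"translation":[[0,0,0],[0,0,0],[0,0,0],[0,0,0],[0,0,-0.1]],"turn":[[0,0,0],[0,0,0],[0,0,0],[0,0,0],[0,0,0]],"grip":[0,0,0,0,0]}'
```

```text
time_s: 3.28
tool_pos: [0.4397, 0.0988, 0.0186]
tool_rot: [180.0, 0.2, -0.1]
force: [0.4, -0.2, 0.4]
grip_width: 0.0871
grasp_force: 0.0
time_s: 3.9
tool_pos: [0.4416, 0.1007, 0.0214]
tool_rot: [180.0, -0.1, 0.0]
force: [-0.9, -0.4, 4.7]
grip_width: 0.055
grasp_force: 20.5
time_s: 4.53
tool_pos: [0.4403, 0.1003, 0.0285]
tool_rot: [180.0, 0.1, 0.1]
force: [0.6, 0.6, -0.8]
grip_width: 0.0551
grasp_force: 20.0
```

```bash
python3 -m creep '{"translation":[[0,0,-0.6],[0,0,-0.6],[0.5,0,-0.2],[0.6,0,0],[0.5,0,0]],"turn":[[0,0,0],[0,0,0],[0,0,0],[0,0,0],[0,0,0]],"grip":[0,0,0,0,0]}'
python3 -m creep '{"translation":[[0,0,0],[0,0,0]],"turn":[[0,0,0],[0,0,0]],"grip":[0,0]}'
python3 wr.py w2
python3 - <<'E'
from h import *
c=dict(np.load('w2.npz'));P=pts(c)
print('collar',top(c,(.6525,.105),.0165,.027,.02,.055,P=P)); tp=c['tp']
for lo,hi in [(.005,.04)]: print('held rim',top(c,tp[:2],tp[2]+.018,tp[2]+.034,tp[2]+.0275,.04,P=P))
E
```

```text
time_s: 5.15
tool_pos: [0.5708, 0.0999, 0.1413]
tool_rot: [180.0, -0.0, -0.0]
force: [-0.3, -0.2, -0.3]
grip_width: 0.0552
grasp_force: 20.0
time_s: 5.4
tool_pos: [0.5679, 0.1009, 0.1403]
tool_rot: [-180.0, 0.1, 0.1]
force: [-0.5, -0.2, -1.3]
grip_width: 0.0552
grasp_force: 20.0
[0.56780529 0.10086719 0.14061323] [1.79980636e+02 8.81850299e-02 8.97760679e-02] 5.45
collar (array([0.6532, 0.1052]), 'diam 0.0829 n 40')
held rim (array([0.5689, 0.0989]), 'diam 0.0649 n 23')
```

View pics/w2.png

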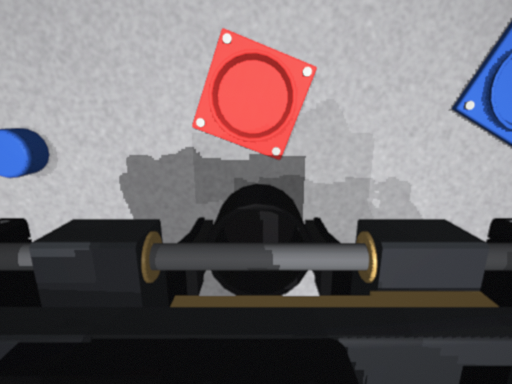

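The wrist picture shows the red collar at (253,95), free of obstacles, with the housing held upright at (260,240). Moving over the jig.

```bash
python3 -m creep '{"translation":[[0.55,-0.03,0],[0.52,-0.02,0],[0,0,0.5],[0,0,0.5],[0,0,0.2]],"turn":[[0,0,0],[0,0,0],[0,0,0],[0,0,0],[0,0,0]],"grip":[0,0,0,0,0]}'
python3 -m creep '{"translation":[[0,0,0],[0,0,0]],"turn":[[0,0,0],[0,0,0]],"grip":[0,0]}'
python3 wr.py w3
python3 - <<'E'
from h import *
c=dict(np.load('w3.npz'));P=pts(c)
print('collar',top(c,(.6525,.105),.0165,.027,.02,.055,P=P)); tp=c['tp']
E
```

```text
time_s: 6.08
tool_pos: [0.6522, 0.1042, 0.0428]
tool_rot: [179.9, 0.2, 0.1]
force: [-0.3, 0.1, -0.8]
grip_width: 0.0552
grasp_force: 20.0
time_s: 6.32
tool_pos: [0.6559, 0.105, 0.0471]
tool_rot: [-180.0, -0.2, 0.1]
force: [0.2, 0.1, -0.3]
grip_width: 0.0551
grasp_force: 20.0
[0.65604691 0.10501061 0.04723127] [-1.79985962e+02 -1.99247796e-01  4.57973814e-02] 6.375
collar (array([0.6542, 0.1057]), 'diam 0.0810 n 25')
```

```bash
for i in 1 2 3 4; do python3 -m creep '{"translation":[[0,0,0]],"turn":[[0,0,0]],"grip":[0]}' | sed -n 2,3p; done
```

```text
tool_pos: [0.6557, 0.1048, 0.0466]
tool_rot: [-180.0, -0.2, 0.0]
tool_pos: [0.6552, 0.1047, 0.0457]
tool_rot: [180.0, -0.1, 0.0]
tool_pos: [0.6549, 0.1046, 0.0452]
tool_rot: [180.0, -0.0, 0.0]
tool_pos: [0.6547, 0.1046, 0.0449]
tool_rot: [180.0, 0.0, 0.0]
```

```bash
python3 -m creep '{"translation":[[-0.005,0,0.05],[0,0,0.05],[0,0,0.04],[0,0,0.02],[0,0,0]],"turn":[[0,0,0],[0,0,0],[0,0,0],[0,0,0],[0,0,0]],"grip":[0,0,0,0,0]}'
python3 -m creep '{"translation":[[0,0,0],[0,0,0.01],[0,0,0.01],[0,0,0],[0,0,0]],"turn":[[0,0,0],[0,0,0],[0,0,0],[0,0,0],[0,0,0]],"grip":[0,0,0,0,0]}'
```

```text
time_s: 7.5
tool_pos: [0.6543, 0.1047, 0.032]
tool_rot: [180.0, 0.0, 0.0]
force: [-0.4, 0.1, -0.3]
grip_width: 0.0549
grasp_force: 20.0
time_s: 8.12
tool_pos: [0.6545, 0.1047, 0.0315]
tool_rot: [180.0, -0.0, 0.0]
force: [-2.7, 0.1, 5.5]
grip_width: 0.0554
grasp_force: 20.0
```

```bash
python3 -m creep '{"translation":[[0,0,0],[0,0,0],[0,0,0],[0,0,-0.3],[0,0,-0.6]],"turn":[[0,0,0],[0,0,0],[0,0,0],[0,0,0],[0,0,0]],"grip":[1,1,1,1,1]}'
python3 -m creep '{"translation":[[0,0,-0.7],[0,0,-0.3],[-0.56,-0.32,0],[-0.56,-0.32,0],[-0.56,-0.32,0]],"turn":[[0,0,0],[0,0,0],[0,0,0],[0,0,0],[0,0,0]],"grip":[1,1,1,1,1]}'
python3 -m creep '{"translation":[[-0.56,-0.32,0],[-0.52,-0.32,0],[0,0,0],[0,0,0],[0,0,0]],"turn":[[0,0,0],[0,0,0],[0,0,0],[0,0,0],[0,0,0]],"grip":[1,1,1,1,1]}'
python3 wr.py w4
python3 - <<'E'
from h import *
from cell import env
c=dict(np.load('w4.npz'));P=pts(c)
print('stem',top(c,(.434,.2326),.055,.085,.073,.03,P=P),'body',top(c,(.434,.2335),.028,.042,.034,.03,P=P))
c=env.read_camera("top");np.savez('top1.npz',**c);P=pts(c)
print('housing',top(c,(.654,.1047),.05,.066,.058,.04,P=P),'collar',top(c,(.654,.1047),.0165,.027,.02,.055,P=P))
cv2.imwrite('pics/top1.png',cv2.resize(c["frame"][70:170,140:290],(750,500))[...,::-1])
E
```

```text
time_s: 8.75
tool_pos: [0.6525, 0.104, 0.1006]
tool_rot: [180.0, 0.3, 0.0]
force: [0.1, -0.9, 0.6]
grip_width: 0.0859
grasp_force: 0.0
time_s: 9.38
tool_pos: [0.5184, 0.1823, 0.1824]
tool_rot: [-180.0, -0.0, 0.0]
force: [0.1, 0.8, 1.0]
grip_width: 0.0869
grasp_force: 0.0
time_s: 10.0
tool_pos: [0.4345, 0.2316, 0.1824]
tool_rot: [-180.0, 0.0, -0.1]
force: [-0.1, 0.2, 0.0]
grip_width: 0.0873
grasp_force: 0.0
[0.43436991 0.23166467 0.18235446] [-1.79976328e+02  2.75228277e-02 -7.06626403e-02] 10.05
stem (array([0.4351, 0.2353]), 'diam 0.0156 n 13') body (array([0.4335, 0.2354]), 'diam 0.0394 n 21')
housing (array([0.6516, 0.1007]), 'diam 0.0560 n 17') collar (array([0.6525, 0.1034]), 'diam 0.0818 n 21')
```

View pics/top1.png

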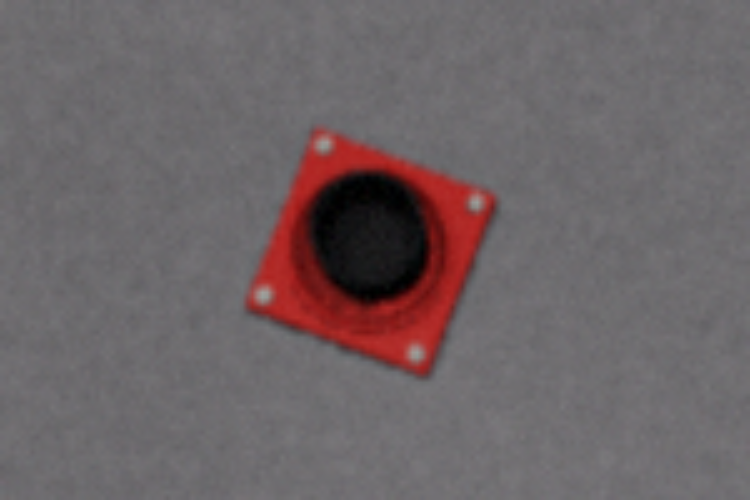

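View pics/w4.png

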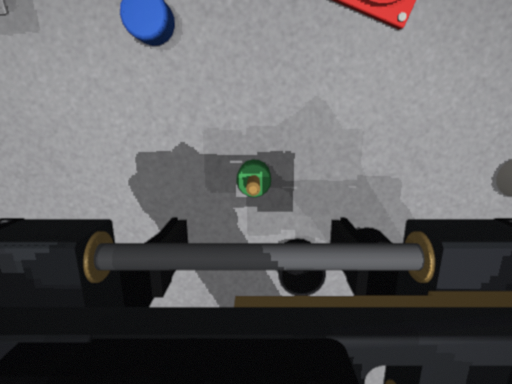

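The housing stands upright in the collar at (370,240) of the crop, perhaps 2 mm off centre. I'll measure that by wrist on return. The cell's stem is at (253,186) in the wrist view.

```bash
python3 -m creep '{"translation":[[0,-0.04,0],[0,0,0.5],[0,0,0.6],[0,0,0.4],[0,0,0.17]],"turn":[[0,0,0],[0,0,0],[0,0,0],[0,0,0],[0,0,0]],"grip":[0.6,0.5,0.5,0.5,0.5]}'
python3 -m creep '{"translation":[[0,0,0],[0,0,0],[0,0,0],[0,0,0.01],[0,0,0]],"turn":[[0,0,0],[0,0,0],[0,0,0],[0,0,0],[0,0,0]],"grip":[0.4,0.35,0.3,0.25,0.2]}'
python3 -m creep '{"translation":[[0,0,0],[0,0,0],[0,0,0],[0,0,0],[0,0,0]],"turn":[[0,0,0],[0,0,0],[0,0,0],[0,0,0],[0,0,0]],"grip":[0.1,0,0,0,0]}' 20
```

```text
time_s: 10.72
tool_pos: [0.4324, 0.2353, 0.0471]
tool_rot: [180.0, 0.2, 0.0]
force: [0.6, 0.1, -0.2]
grip_width: 0.0472
grasp_force: 0.0
time_s: 11.35
tool_pos: [0.4336, 0.2356, 0.0484]
tool_rot: [180.0, -0.0, 0.0]
force: [-0.2, 0.0, -0.0]
grip_width: 0.0199
grasp_force: 0.0
time_s: 11.98
tool_pos: [0.4334, 0.2356, 0.048]
tool_rot: [180.0, 0.0, 0.0]
force: [1.0, -0.0, -0.8]
grip_width: 0.0131
grasp_force: 19.9
```

```bash
python3 -m creep '{"translation":[[0,0,-0.4],[0,0,-0.6],[0,0,-0.65],[0.57,0.5,0],[0.57,0.5,0]],"turn":[[0,0,0],[0,0,0],[0,0,0],[0,0,0],[0,0,0]],"grip":[0,0,0,0,0]}'
python3 -m creep '{"translation":[[0.57,0.5,0],[0,0.14,0],[0,0,0],[0,0,0],[0,0,0]],"turn":[[0,0,0],[0,0,0],[0,0,0],[0,0,0],[0,0,0]],"grip":[0,0,0,0,0]}'
python3 -m creep '{"translation":[[0,0,0],[0,0,0],[0,0,0],[0,0,0]],"turn":[[0,0,0],[0,0,0],[0,0,0],[0,0,0]],"grip":[0,0,0,0]}'
python3 wr.py w5
python3 - <<'E'
from h import *
c=dict(np.load('w5.npz'));P=pts(c);t=c['tp']
print('housing',top(c,(.654,.1047),.05,.066,.058,.04,P=P),'collar',top(c,(.654,.1047),.0165,.027,.02,.055,P=P))
g=hsv(c);m=(g[...,0]>40)&(g[...,0]<85)&(g[...,1]>90)
print('cell body',top(c,t[:2],t[2]-.05,t[2],t[2]-.014,.04,P=P,mask=m))
E
```

```text
time_s: 12.6
tool_pos: [0.5263, 0.1551, 0.1816]
tool_rot: [179.9, -0.2, 0.1]
force: [0.4, 0.3, -0.7]
grip_width: 0.013
grasp_force: 19.9
time_s: 13.22
tool_pos: [0.5696, 0.1063, 0.1805]
tool_rot: [180.0, -0.0, 0.2]
force: [-0.3, -0.6, -0.4]
grip_width: 0.013
grasp_force: 19.9
time_s: 13.72
tool_pos: [0.5704, 0.1046, 0.1801]
tool_rot: [180.0, 0.0, 0.0]
force: [-0.3, -0.4, -0.4]
grip_width: 0.0134
grasp_force: 19.9
[0.57036407 0.10452918 0.1800937 ] [1.79994865e+02 2.37752812e-03 3.91521929e-02] 13.775
housing (array([0.6531, 0.1026]), 'diam 0.0554 n 28') collar (array([0.6531, 0.105 ]), 'diam 0.0828 n 34')
cell body (array([0.5773, 0.1034]), 'diam 0.0370 n 19')
```

View pics/w5.png

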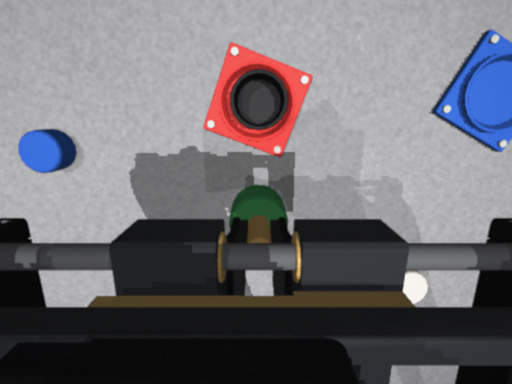

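The picture shows the housing at (259,100) in the collar, about 2.4 mm off centre in -y. The cell hangs upright at (258,215). I'll place the cell, then nudge the housing with the gripper to centre it.

```bash
python3 -m creep '{"translation":[[0.52,0.01,0],[0.52,0.01,0],[0,0,0.4],[0,0,0.3],[0,0,0.1]],"turn":[[0,0,0],[0,0,0],[0,0,0],[0,0,0],[0,0,0]],"grip":[0,0,0,0,0]}'
python3 -m creep '{"translation":[[0,0,0],[0,0,0],[0,0,0],[0,0,0],[0,0,0]],"turn":[[0,0,0],[0,0,0],[0,0,0],[0,0,0],[0,0,0]],"grip":[0,0,0,0,0]}'
python3 wr.py w6
python3 - <<'E'
from h import *
c=dict(np.load('w6.npz'));P=pts(c);t=c['tp']
cv2.imwrite('pics/w6c.png',cv2.resize(c["frame"][60:300,130:390],(650,600))[...,::-1])
E
```

```text
time_s: 14.4
tool_pos: [0.6525, 0.1026, 0.114]
tool_rot: [180.0, 0.2, 0.0]
force: [-0.2, -0.0, -0.7]
grip_width: 0.0131
grasp_force: 19.9
time_s: 15.02
tool_pos: [0.6537, 0.103, 0.1164]
tool_rot: [180.0, -0.0, 0.0]
force: [-0.5, 0.4, -1.2]
grip_width: 0.0132
grasp_force: 19.9
[0.653582   0.10300328 0.11627206] [ 1.79991420e+02 -1.12723305e-02  3.95387530e-02] 15.075
```

View pics/w6c.png

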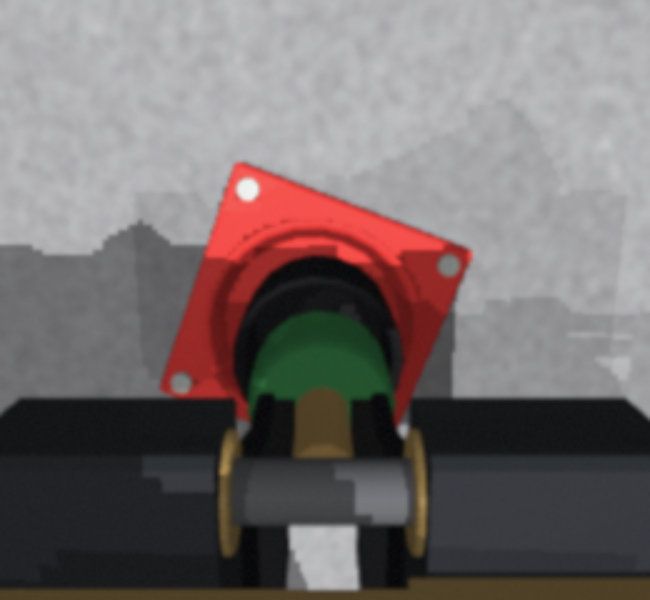

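The cell (centre column about 320) lines up with the housing (about 318). Lowering it gently.

```bash
python3 -m creep '{"translation":[[0,0,0.12],[0,0,0.12],[0,0,0.12],[0,0,0.12],[0,0,0.1]],"turn":[[0,0,0],[0,0,0],[0,0,0],[0,0,0],[0,0,0]],"grip":[0,0,0,0,0]}'
python3 -m creep '{"translation":[[0,0,0.04],[0,0,0.02],[0,0,0],[0,0,0],[0,0,0]],"turn":[[0,0,0],[0,0,0],[0,0,0],[0,0,0],[0,0,0]],"grip":[0,0,0,0,0]}'
python3 -m creep '{"translation":[[0,0,0.01],[0,0,0.01],[0,0,0],[0,0,0],[0,0,0]],"turn":[[0,0,0],[0,0,0],[0,0,0],[0,0,0],[0,0,0]],"grip":[0,0,0,0,0]}'
```

```text
time_s: 15.7
tool_pos: [0.6533, 0.103, 0.0688]
tool_rot: [180.0, 0.0, 0.0]
force: [0.9, 0.4, -1.3]
grip_width: 0.0133
grasp_force: 19.9
time_s: 16.32
tool_pos: [0.6537, 0.1031, 0.0652]
tool_rot: [180.0, -0.0, 0.0]
force: [-0.6, 0.2, -1.3]
grip_width: 0.0136
grasp_force: 19.9
time_s: 16.95
tool_pos: [0.6536, 0.103, 0.0633]
tool_rot: [180.0, 0.0, 0.0]
force: [0.8, -0.8, -0.9]
grip_width: 0.0127
grasp_force: 19.9
```

```bash
python3 -m creep '{"translation":[[0,0,0.01],[0,0,0.01],[0,0,0],[0,0,0],[0,0,0]],"turn":[[0,0,0],[0,0,0],[0,0,0],[0,0,0],[0,0,0]],"grip":[0,0,0,0,0]}'
```

```text
time_s: 17.58
tool_pos: [0.654, 0.1034, 0.063]
tool_rot: [180.0, -0.1, 0.1]
force: [-0.4, 0.9, 4.5]
grip_width: 0.0134
grasp_force: 19.9
```

```bash
python3 -m creep '{"translation":[[0,0,0],[0,0,0],[0,0,0],[0,0,-0.05],[0,-0.04,0]],"turn":[[0,0,0],[0,0,0],[0,0,0],[0,0,0],[0,0,0]],"grip":[0.3,0.6,1,1,1]}'
python3 -m creep '{"translation":[[0,0,0.1],[0,0,0.15],[0,0,0.12],[0,0,0.05],[0,0,0]],"turn":[[0,0,0],[0,0,0],[0,0,0],[0,0,0],[0,0,0]],"grip":[1,1,1,1,1]}'
python3 -m creep '{"translation":[[0,0,0],[0,0,0],[0,0,0],[0,0,0],[0,0,0]],"turn":[[0,0,0],[0,0,0],[0,0,0],[0,0,0],[0,0,0]],"grip":[0.8,0.72,0.66,0.6,0.6]}' 8
python3 -m creep '{"translation":[[0,0,0],[0,0,0],[0,0,0],[0,0,0],[0,0,0]],"turn":[[0,0,0],[0,0,0],[0,0,0],[0,0,0],[0,0,0]],"grip":[0.6,0.6,0.6,0.6,0.6]}'
```

```text
time_s: 18.2
tool_pos: [0.6539, 0.1061, 0.0661]
tool_rot: [180.0, -0.0, 0.0]
force: [-0.5, -0.7, -0.6]
grip_width: 0.0555
grasp_force: 0.0
time_s: 18.82
tool_pos: [0.6533, 0.1062, 0.0315]
tool_rot: [180.0, 0.1, 0.0]
force: [-0.2, 0.6, 0.1]
grip_width: 0.0864
grasp_force: 0.0
time_s: 19.45
tool_pos: [0.6536, 0.1056, 0.0323]
tool_rot: [179.9, 0.0, 0.0]
force: [-0.1, -1.4, 2.0]
grip_width: 0.0553
grasp_force: 8.0
time_s: 20.08
tool_pos: [0.6536, 0.1057, 0.0322]
tool_rot: [180.0, -0.0, 0.0]
force: [-2.0, -3.0, 3.7]
grip_width: 0.0552
grasp_force: 8.0
```

```bash
python3 -m creep '{"translation":[[0,0,0],[0,0,0],[0,0,0],[0,0,-0.4],[0,0,-0.6]],"turn":[[0,0,0],[0,0,0],[0,0,0],[0,0,0],[0,0,0]],"grip":[0.8,1,1,1,1]}'
python3 -m creep '{"translation":[[0,0,-0.6],[-0.1,0.69,0],[-0.1,0.69,0],[-0.1,0.69,0],[-0.1,0.69,0]],"turn":[[0,0,0],[0,0,0],[0,0,0],[0,0,0],[0,0,0]],"grip":[1,1,1,1,1]}'
python3 -m creep '{"translation":[[-0.1,0.69,0],[-0.1,0.69,0],[-0.1,0.69,0],[-0.08,0.69,0],[0,0,0]],"turn":[[0,0,0],[0,0,0],[0,0,0],[0,0,0],[0,0,0]],"grip":[1,1,1,1,1]}'
python3 -m creep '{"translation":[[0,0,0],[0,0,0],[0,0,0],[0,0,0]],"turn":[[0,0,0],[0,0,0],[0,0,0],[0,0,0]],"grip":[1,1,1,1]}'
python3 wr.py w7
python3 - <<'E'
from h import *
from cell import env
c=dict(np.load('w7.npz'));P=pts(c)
print('ring',top(c,(.591,-.338),.009,.024,.016,.045,P=P))
c=env.read_camera("top");np.savez('top2.npz',**c);P=pts(c)
print('housing',top(c,(.654,.1047),.05,.066,.058,.04,P=P),'collar',top(c,(.654,.1047),.0165,.027,.02,.055,P=P),'stem',top(c,(.654,.1047),.075,.1,.088,.03,P=P))
cv2.imwrite('pics/top2.png',cv2.resize(c["frame"][70:170,140:290],(750,500))[...,::-1])
E
```

```text
time_s: 20.7
tool_pos: [0.6522, 0.1063, 0.111]
tool_rot: [-180.0, 0.2, 0.1]
force: [0.9, -0.0, 0.1]
grip_width: 0.0861
grasp_force: 0.0
time_s: 21.32
tool_pos: [0.6215, -0.1159, 0.1602]
tool_rot: [-180.0, -0.0, 0.1]
force: [1.0, -0.8, -0.3]
grip_width: 0.0875
grasp_force: 0.0
time_s: 21.95
tool_pos: [0.5888, -0.3428, 0.1591]
tool_rot: [179.8, 0.1, -0.5]
force: [-0.2, 0.5, -0.7]
grip_width: 0.087
grasp_force: 0.0
time_s: 22.45
tool_pos: [0.5918, -0.3346, 0.1603]
tool_rot: [180.0, -0.0, 0.1]
force: [-1.1, 0.4, -0.4]
grip_width: 0.0874
grasp_force: 0.0
[ 0.59173489 -0.33479543  0.16028909] [ 1.79988990e+02 -3.99515124e-03  1.00062242e-01] 22.5
ring (array([ 0.5911, -0.3393]), 'diam 0.0555 n 27')
housing (array([0.6518, 0.1018]), 'diam 0.0562 n 16') collar (array([0.6527, 0.1034]), 'diam 0.0815 n 22') stem (array([0.6508, 0.1006]), 'diam 0.0139 n 7')
```

View pics/top2.png

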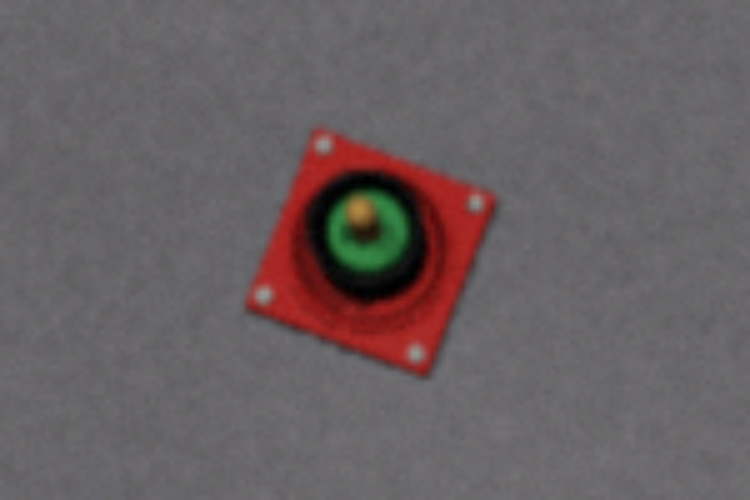

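The cell stands in the housing with its stem up at (360,212), and the housing is now within about 1.5 mm of the jig's centre. Fetching the ring.

```bash
python3 -m creep '{"translation":[[0,0.045,0.4],[0,0,0.6],[0,0,0.5],[0,0,0.25],[0,0,0.1]],"turn":[[0,0,0],[0,0,0],[0,0,0],[0,0,0],[0,0,0]],"grip":[1,1,1,1,1]}'
python3 -m creep '{"translation":[[0,0,0.06],[0,0,0.03],[0,0,0],[0,0,0],[0,0,0]],"turn":[[0,0,0],[0,0,0],[0,0,0],[0,0,0],[0,0,0]],"grip":[1,1,1,1,1]}'
python3 -m creep '{"translation":[[0,0,0],[0,0,0],[0,0,0],[0,0,0],[0,0,0]],"turn":[[0,0,0],[0,0,0],[0,0,0],[0,0,0],[0,0,0]],"grip":[0.8,0.7,0.6,0.5,0]}' 15
python3 -m creep '{"translation":[[0,0,0],[0,0,0],[0,0,0]],"turn":[[0,0,0],[0,0,0],[0,0,0]],"grip":[0,0,0]}'
```

```text
time_s: 23.18
tool_pos: [0.5913, -0.3389, 0.0114]
tool_rot: [-180.0, 0.0, 0.0]
force: [0.7, 0.2, 0.6]
grip_width: 0.0873
grasp_force: 0.0
time_s: 23.8
tool_pos: [0.5917, -0.3391, 0.0053]
tool_rot: [180.0, -0.0, 0.0]
force: [0.2, 0.3, 1.0]
grip_width: 0.0873
grasp_force: 0.0
time_s: 24.42
tool_pos: [0.5915, -0.339, 0.0049]
tool_rot: [-180.0, 0.0, 0.0]
force: [0.6, -0.4, 0.4]
grip_width: 0.0561
grasp_force: 15.0
time_s: 24.8
tool_pos: [0.5915, -0.339, 0.0049]
tool_rot: [180.0, 0.0, 0.0]
force: [-0.0, -0.3, -0.9]
grip_width: 0.056
grasp_force: 15.0
```

```bash
python3 -m creep '{"translation":[[0,0,-0.3],[0,0,-0.6],[0,0,-0.6],[0,-0.3,-0.4],[-0.05,-0.7,0]],"turn":[[0,0,0],[0,0,0],[0,0,0],[0,0,0],[0,0,0]],"grip":[0,0,0,0,0]}'
python3 -m creep '{"translation":[[-0.05,-0.7,0],[-0.05,-0.7,0],[-0.05,-0.7,0],[-0.05,-0.7,0],[-0.02,-0.7,0]],"turn":[[0,0,0],[0,0,0],[0,0,0],[0,0,0],[0,0,0]],"grip":[0,0,0,0,0]}'
python3 -m creep '{"translation":[[0,-0.7,0],[0,-0.34,0],[0,0,0],[0,0,0],[0,0,0]],"turn":[[0,0,0],[0,0,0],[0,0,0],[0,0,0],[0,0,0]],"grip":[0,0,0,0,0]}'
python3 -m creep '{"translation":[[0,0,0],[0,0,0],[0,0,0],[0,0,0]],"turn":[[0,0,0],[0,0,0],[0,0,0],[0,0,0]],"grip":[0,0,0,0]}'
python3 wr.py w8
python3 - <<'E'
from h import *
c=dict(np.load('w8.npz'));P=pts(c);t=c['tp']
print('housing',top(c,(.654,.1047),.05,.066,.058,.04,P=P),'collar',top(c,(.654,.1047),.0165,.027,.02,.055,P=P),'stem',top(c,(.654,.1047),.075,.1,.088,.03,P=P))
g=hsv(c);m=(g[...,0]>3)&(g[...,0]<22)&(g[...,1]>130)
print('ring',top(c,t[:2],t[2]-.005,t[2]+.022,t[2]+.011,.05,P=P,mask=m))
E
```

```text
time_s: 25.42
tool_pos: [0.589, -0.2623, 0.1605]
tool_rot: [179.8, -0.3, -0.3]
force: [0.8, 1.5, -0.9]
grip_width: 0.0561
grasp_force: 15.0
time_s: 26.05
tool_pos: [0.5693, 0.0225, 0.1572]
tool_rot: [180.0, -0.0, 0.0]
force: [0.9, 1.2, -0.4]
grip_width: 0.0563
grasp_force: 15.0
time_s: 26.68
tool_pos: [0.5698, 0.102, 0.1567]
tool_rot: [179.9, 0.0, -0.1]
force: [0.5, -0.3, 0.4]
grip_width: 0.0559
grasp_force: 15.0
time_s: 27.18
tool_pos: [0.5695, 0.1042, 0.1569]
tool_rot: [180.0, 0.0, 0.0]
force: [0.4, -0.1, -0.1]
grip_width: 0.0562
grasp_force: 15.0
[0.56955728 0.10422142 0.15692602] [ 1.79995550e+02 -9.30521181e-04  5.19933844e-02] 27.225
housing (array([0.6533, 0.1038]), 'diam 0.0554 n 31') collar (array([0.6531, 0.1051]), 'diam 0.0829 n 37') stem (array([0.653 , 0.1029]), 'diam 0.0135 n 18')
ring (array([0.5706, 0.1023]), 'diam 0.0564 n 35')
```

View pics/w8.png

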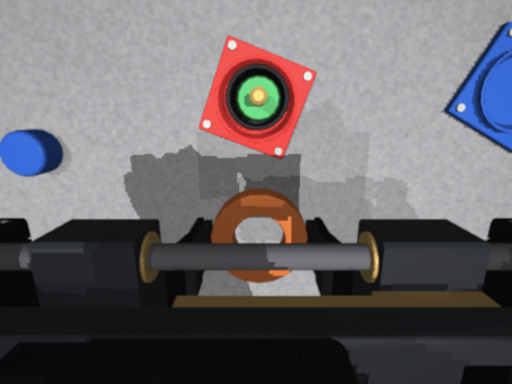

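The ring is held flat at (258,235). The housing, cell and stem are concentric at (259,96). Placing the ring.

```bash
python3 -m creep '{"translation":[[0.52,-0.01,0],[0.515,-0.01,0],[0,0,0],[0,0,0.3],[0,0,0.3]],"turn":[[0,0,0],[0,0,0],[0,0,0],[0,0,0],[0,0,0]],"grip":[0,0,0,0,0]}'
python3 -m creep '{"translation":[[0,0,0.2],[0,0,0.13],[0,0,0.06],[0,0,0],[0,0,0]],"turn":[[0,0,0],[0,0,0],[0,0,0],[0,0,0],[0,0,0]],"grip":[0,0,0,0,0]}'
python3 -m creep '{"translation":[[0,0,0.06],[0,0,0.05],[0,0,0.02],[0,0,0],[0,0,0]],"turn":[[0,0,0],[0,0,0],[0,0,0],[0,0,0],[0,0,0]],"grip":[0,0,0,0,0]}'
python3 -m creep '{"translation":[[0,0,0],[0,0,0],[0,0,0]],"turn":[[0,0,0],[0,0,0],[0,0,0]],"grip":[0,0,0]}'
```

```text
time_s: 27.85
tool_pos: [0.6517, 0.1063, 0.1086]
tool_rot: [180.0, -0.0, 0.1]
force: [0.4, -1.0, -0.7]
grip_width: 0.056
grasp_force: 15.0
time_s: 28.48
tool_pos: [0.6529, 0.106, 0.0785]
tool_rot: [-180.0, -0.1, 0.0]
force: [-0.9, 0.3, 0.7]
grip_width: 0.0558
grasp_force: 15.0
time_s: 29.1
tool_pos: [0.6524, 0.1059, 0.0674]
tool_rot: [180.0, -0.0, 0.0]
force: [-0.7, 0.3, -0.3]
grip_width: 0.0557
grasp_force: 15.0
time_s: 29.48
tool_pos: [0.6523, 0.1058, 0.0673]
tool_rot: [180.0, -0.0, 0.0]
force: [-1.0, 0.6, -0.1]
grip_width: 0.0561
grasp_force: 15.0
```

```bash
python3 -m creep '{"translation":[[0,0,0.02],[0,0,0.02],[0,0,0],[0,0,0],[0,0,0]],"turn":[[0,0,0],[0,0,0],[0,0,0],[0,0,0],[0,0,0]],"grip":[0,0,0,0,0]}'
python3 -m creep '{"translation":[[0,0,0.01],[0,0,0.01],[0,0,0],[0,0,0],[0,0,0]],"turn":[[0,0,0],[0,0,0],[0,0,0],[0,0,0],[0,0,0]],"grip":[0,0,0,0,0]}'
```

```text
time_s: 30.1
tool_pos: [0.6524, 0.1059, 0.0642]
tool_rot: [180.0, -0.0, 0.0]
force: [-0.5, 0.6, -0.4]
grip_width: 0.0564
grasp_force: 15.0
time_s: 30.72
tool_pos: [0.6525, 0.1058, 0.0629]
tool_rot: [180.0, -0.0, 0.0]
force: [-2.0, -0.6, 4.7]
grip_width: 0.0563
grasp_force: 15.0
```

```bash
python3 -m creep '{"translation":[[0,0,0],[0,0,0],[0,0,0],[0,0,-0.3],[0,0,-0.5]],"turn":[[0,0,0],[0,0,0],[0,0,0],[0,0,0],[0,0,0]],"grip":[0.8,1,1,1,1]}'
python3 -m creep '{"translation":[[0,0,-0.4],[-0.55,0.47,0],[-0.55,0.47,0],[-0.55,0.47,0],[-0.55,0.47,0]],"turn":[[0,0,0],[0,0,0],[0,0,0],[0,0,0],[0,0,0]],"grip":[1,1,1,1,1]}'
python3 -m creep '{"translation":[[-0.55,0.47,0],[0,0,0],[0,0,0],[0,0,0],[0,0,0]],"turn":[[0,0,0],[0,0,0],[0,0,0],[0,0,0],[0,0,0]],"grip":[1,1,1,1,1]}'
python3 -m creep '{"translation":[[0,0,0],[0,0,0],[0,0,0]],"turn":[[0,0,0],[0,0,0],[0,0,0]],"grip":[1,1,1]}'
python3 wr.py w9
python3 - <<'E'
from h import *
from cell import env
c=dict(np.load('w9.npz'));P=pts(c)
print('cap',top(c,(.431,-.084),.022,.038,.03,.04,P=P))
c=env.read_camera("top");np.savez('top3.npz',**c);P=pts(c)
print('ring',top(c,(.654,.1047),.067,.082,.074,.04,P=P),'collar',top(c,(.654,.1047),.0165,.027,.02,.055,P=P))
a=cv2.resize(c["frame"][70:170,140:290],(600,400));b=cv2.resize(env.read_camera("scene")["frame"][190:290,190:340],(600,400))
cv2.imwrite('pics/c3.png',np.vstack([a[40:340],b[:300]])[...,::-1])
E
```

```text
time_s: 31.35
tool_pos: [0.6511, 0.1054, 0.1253]
tool_rot: [180.0, 0.2, 0.0]
force: [0.3, 0.3, 0.5]
grip_width: 0.0864
grasp_force: 0.0
time_s: 31.98
tool_pos: [0.475, -0.0459, 0.1583]
tool_rot: [180.0, -0.0, 0.0]
force: [0.3, -1.0, 0.3]
grip_width: 0.0868
grasp_force: 0.0
time_s: 32.6
tool_pos: [0.4332, -0.0812, 0.1584]
tool_rot: [-179.9, 0.0, 0.2]
force: [0.4, -1.0, -0.7]
grip_width: 0.0871
grasp_force: 0.0
time_s: 32.98
tool_pos: [0.4325, -0.0823, 0.1585]
tool_rot: [-180.0, 0.0, 0.1]
force: [-0.1, -0.8, 0.6]
grip_width: 0.0871
grasp_force: 0.0
[ 0.43252233 -0.08228691  0.1584993 ] [-1.79998082e+02  3.16656555e-03  4.93405099e-02] 33.025
cap (array([ 0.431 , -0.0852]), 'diam 0.0473 n 27')
ring (array([0.6502, 0.1021]), 'diam 0.0554 n 18') collar (array([0.6524, 0.1035]), 'diam 0.0818 n 18')
```

View pics/c3.png

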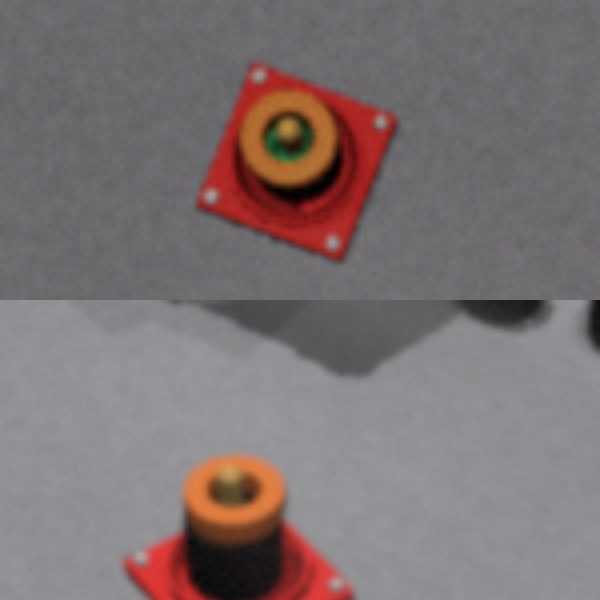

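The ring lies flat on the rim with the stem in its middle, at (288,128) in the upper crop and (235,485) in the lower. Fetching the white cap.

```bash
python3 -m creep '{"translation":[[-0.015,0.025,0.4],[0,0,0.6],[0,0,0.5],[0,0,0.25],[0,0,0.09]],"turn":[[0,0,0],[0,0,0],[0,0,0],[0,0,0],[0,0,0]],"grip":[1,1,1,1,1]}'
python3 -m creep '{"translation":[[0,0,0.04],[0,0,0],[0,0,0],[0,0,0],[0,0,0]],"turn":[[0,0,0],[0,0,0],[0,0,0],[0,0,0],[0,0,0]],"grip":[1,0.8,0.7,0.6,0.55]}'
python3 -m creep '{"translation":[[0,0,0],[0,0,0],[0,0,0],[0,0,0],[0,0,0]],"turn":[[0,0,0],[0,0,0],[0,0,0],[0,0,0],[0,0,0]],"grip":[0.5,0.4,0,0,0]}' 15
```

```text
time_s: 33.75
tool_pos: [0.4304, -0.084, 0.0102]
tool_rot: [-179.9, 0.1, 0.0]
force: [-0.3, -0.6, -0.2]
grip_width: 0.0869
grasp_force: 0.0
time_s: 34.38
tool_pos: [0.4315, -0.0845, 0.0084]
tool_rot: [180.0, -0.0, 0.0]
force: [-1.2, -0.7, -0.0]
grip_width: 0.055
grasp_force: 0.0
time_s: 35.0
tool_pos: [0.4314, -0.0843, 0.0082]
tool_rot: [180.0, -0.0, 0.0]
force: [-0.9, 0.5, 3.1]
grip_width: 0.0477
grasp_force: 15.0
```

```bash
python3 -m creep '{"translation":[[0,0,-0.3],[0,0,-0.6],[0,0,-0.6],[0,0,-0.5],[0.43,-0.59,0]],"turn":[[0,0,0],[0,0,0],[0,0,0],[0,0,0],[0,0,0]],"grip":[0,0,0,0,0]}'
python3 -m creep '{"translation":[[0.43,-0.59,0],[0.43,-0.59,0],[0.43,-0.59,0],[0,0,0],[0,0,0]],"turn":[[0,0,0],[0,0,0],[0,0,0],[0,0,0],[0,0,0]],"grip":[0,0,0,0,0]}'
python3 -m creep '{"translation":[[0,0,0],[0,0,0],[0,0,0],[0,0,0]],"turn":[[0,0,0],[0,0,0],[0,0,0],[0,0,0]],"grip":[0,0,0,0]}'
python3 wr.py w10
python3 - <<'E'
from h import *
c=dict(np.load('w10.npz'));P=pts(c);t=c['tp']
print('ring',top(c,(.653,.104),.067,.082,.074,.04,P=P),'collar',top(c,(.654,.1047),.0165,.027,.02,.055,P=P),'stem',top(c,(.653,.104),.083,.1,.088,.03,P=P))
g=hsv(c);m=(g[...,1]<40)&(g[...,2]>60)
print('cap',top(c,t[:2],t[2]+.012,t[2]+.032,t[2]+.0218,.04,P=P,mask=m))
E
```

```text
time_s: 35.62
tool_pos: [0.467, -0.0417, 0.1711]
tool_rot: [179.6, -0.3, -0.5]
force: [1.5, -1.2, -1.8]
grip_width: 0.0477
grasp_force: 15.0
time_s: 36.25
tool_pos: [0.5681, 0.1041, 0.1672]
tool_rot: [180.0, 0.1, 0.1]
force: [-0.9, -0.1, -0.7]
grip_width: 0.0475
grasp_force: 15.0
time_s: 36.75
tool_pos: [0.5688, 0.1041, 0.1684]
tool_rot: [180.0, -0.0, 0.0]
force: [-0.1, -0.0, 0.0]
grip_width: 0.0481
grasp_force: 15.0
[0.56876654 0.10427196 0.16831112] [ 1.79976241e+02 -2.14023345e-02  2.21198198e-02] 36.8
ring (array([0.6516, 0.1039]), 'diam 0.0552 n 37') collar (array([0.6531, 0.1051]), 'diam 0.0828 n 34') stem (array([0.6531, 0.1029]), 'diam 0.0135 n 17')
cap (array([0.5698, 0.1024]), 'diam 0.0477 n 26')
```

View pics/w10.png

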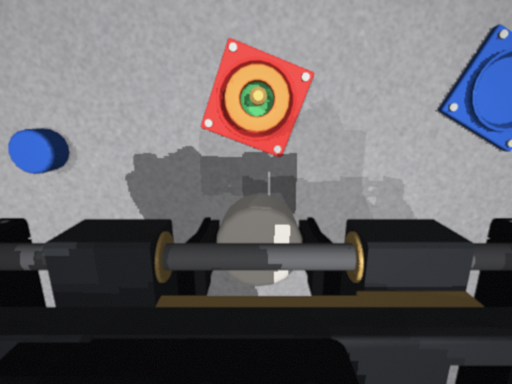

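The cap is upright in the grip at (260,235). The ring is at (257,98) with the stem inside it. Placing the cap.

```bash
python3 -m creep '{"translation":[[0.52,-0.008,0],[0.51,-0.008,0],[0,0,0.3],[0,0,0.3],[0,0,0.18]],"turn":[[0,0,0],[0,0,0],[0,0,0],[0,0,0],[0,0,0]],"grip":[0,0,0,0,0]}'
python3 -m creep '{"translation":[[0,0,0],[0,0,0],[0,0,0],[0,0,0],[0,0,0]],"turn":[[0,0,0],[0,0,0],[0,0,0],[0,0,0],[0,0,0]],"grip":[0,0,0,0,0]}'
python3 -m creep '{"translation":[[0,0,0.06],[0,0,0.06],[0,0,0.05],[0,0,0.04],[0,0,0.02]],"turn":[[0,0,0],[0,0,0],[0,0,0],[0,0,0],[0,0,0]],"grip":[0,0,0,0,0]}'
python3 -m creep '{"translation":[[0,0,0],[0,0,0],[0,0,0.01],[0,0,0],[0,0,0]],"turn":[[0,0,0],[0,0,0],[0,0,0],[0,0,0],[0,0,0]],"grip":[0,0,0,0,0]}'
```

```text
time_s: 37.42
tool_pos: [0.6506, 0.1057, 0.1042]
tool_rot: [180.0, 0.1, 0.0]
force: [0.1, 0.9, -1.0]
grip_width: 0.0476
grasp_force: 15.0
time_s: 38.05
tool_pos: [0.6513, 0.1059, 0.1061]
tool_rot: [180.0, -0.0, 0.0]
force: [-0.1, -0.0, 0.0]
grip_width: 0.0476
grasp_force: 15.0
time_s: 38.67
tool_pos: [0.651, 0.1059, 0.087]
tool_rot: [180.0, 0.0, 0.1]
force: [0.7, -0.3, -0.3]
grip_width: 0.0477
grasp_force: 15.0
time_s: 39.3
tool_pos: [0.6511, 0.1059, 0.0865]
tool_rot: [180.0, 0.0, 0.0]
force: [0.5, 0.3, -0.7]
grip_width: 0.0478
grasp_force: 15.0
```

```bash
python3 -m creep '{"translation":[[0,0,0.02],[0,0,0.02],[0,0,0],[0,0,0],[0,0,0]],"turn":[[0,0,0],[0,0,0],[0,0,0],[0,0,0],[0,0,0]],"grip":[0,0,0,0,0]}'
python3 -m creep '{"translation":[[0,0,0.01],[0,0,0.01],[0,0,0],[0,0,0],[0,0,0]],"turn":[[0,0,0],[0,0,0],[0,0,0],[0,0,0],[0,0,0]],"grip":[0,0,0,0,0]}'
```

```text
time_s: 39.92
tool_pos: [0.6512, 0.1059, 0.0834]
tool_rot: [180.0, -0.0, 0.0]
force: [0.7, -0.1, -0.6]
grip_width: 0.0479
grasp_force: 15.0
time_s: 40.55
tool_pos: [0.6513, 0.106, 0.0823]
tool_rot: [180.0, -0.0, 0.0]
force: [-1.4, -0.5, 5.3]
grip_width: 0.0476
grasp_force: 15.0
```

Contact at the expected height. Releasing, backing off and checking.

```bash
python3 -m creep '{"translation":[[0,0,0],[0,0,0],[0,0,0],[0,0,-0.3],[0,0,-0.5]],"turn":[[0,0,0],[0,0,0],[0,0,0],[0,0,0],[0,0,0]],"grip":[0.7,1,1,1,1]}'
python3 -m creep '{"translation":[[0,0,-0.4],[-0.4,0.5,0],[-0.4,0.5,0],[-0.4,0.5,0],[0,0,0]],"turn":[[0,0,0],[0,0,0],[0,0,0],[0,0,0],[0,0,0]],"grip":[1,1,1,1,1]}'
python3 -m creep '{"translation":[[0,0,0],[0,0,0],[0,0,0],[0,0,0]],"turn":[[0,0,0],[0,0,0],[0,0,0],[0,0,0]],"grip":[1,1,1,1]}'
python3 - <<'E'
from h import *
from cell import env
c=env.read_camera("top");P=pts(c)
print('cap',top(c,(.653,.104),.097,.113,.104,.04,P=P),'collar',top(c,(.654,.1047),.0165,.027,.02,.055,P=P))
a=cv2.resize(c["frame"][70:170,140:290],(600,400));b=cv2.resize(env.read_camera("scene")["frame"][190:290,190:340],(600,400))
cv2.imwrite('pics/c4.png',np.vstack([a[40:340],b[:300]])[...,::-1])
E
```

```text
time_s: 41.18
tool_pos: [0.65, 0.1055, 0.1445]
tool_rot: [180.0, 0.2, 0.1]
force: [0.3, -1.2, 1.1]
grip_width: 0.0848
grasp_force: 0.0
time_s: 41.8
tool_pos: [0.5534, -0.0195, 0.1772]
tool_rot: [179.8, 0.1, -0.4]
force: [-0.0, 0.8, 0.7]
grip_width: 0.0872
grasp_force: 0.0
time_s: 42.3
tool_pos: [0.5555, -0.0132, 0.1776]
tool_rot: [-180.0, 0.0, 0.1]
force: [0.2, 0.1, -0.0]
grip_width: 0.0871
grasp_force: 0.0
cap (array([0.6486, 0.1023]), 'diam 0.0467 n 15') collar (array([0.6525, 0.1035]), 'diam 0.0816 n 15')
```

View pics/c4.png

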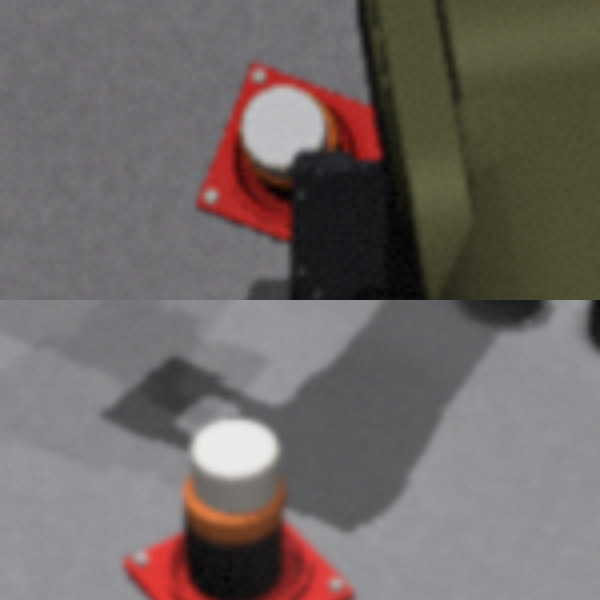

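The cap sits flat on the ring, with the stack upright at (235,450) in the lower crop, and the gripper is clear of it. Handing in.

```bash
python3 -c "
from cell import env
print(env.sign_off())"
```

```text
the job is handed in; nothing more can be done
None
```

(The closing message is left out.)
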